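Stack drilled steel plates and set a straightedge against the pile

TASK

Stack the two bare steel plates from the sloping rack squarely on top of the red plate, edges lined up all round, laying each one down gently rather than dropping it and leaving the red plate where it lies. Then stand the aluminium straightedge upright on the bench, flush along either long side of the finished pile and about centred on it, and let go; leave the spray can and the tape measure alone.

Things in the scene. Friction and masses are not known exactly. Their poses are not given: they have to be found in the camera images.
- plate_a: bare steel plate 120 x 60 x 12 mm (x, y, z), 0.55 kg, black drilled-hole marks near its corners and centre. It starts lying on the sloping rack, its lower short edge against the rack's lip, long side up the slope, origin 62 mm above the bench. Origin: centre of its underside; x along its length (downhill at the start), y along its width, z normal to its face (up when flat).
- plate_b: second bare steel plate, identical to plate_a, beside it on the rack about 140 mm away centre to centre.
- red_plate: red-primed plate of the same size, 120 x 60 x 12 mm, 0.55 kg, loose and flat on the bench: the bottom of the pile. Origin: centre of its underside; x along its length, y along its width, z up.
- straightedge: straightedge of aluminium box section, 180 x 25 x 60 mm (x, y, z), 0.26 kg, standing on its 25 mm wide edge on the bench. Origin: centre of its underside; x along its length, y across its thickness, z up. It is taller than the finished pile (36 mm), so its top 20 mm can be gripped beside the pile.
- rack: fixed rack, plywood deck 150 mm up the slope, 270 mm wide, sloping 0.56 rad (32 deg) from level, high end towards the robot, low end away from it, with a lip 8 mm above the deck along the low end. Origin: bench level under its middle; x (level) to its low side, y along its width, z up. Deck top 30 mm above the bench at the low end (x = +64 mm), 109 mm at the high end (x = -63 mm).
- spray_can: spray can, 54 mm diameter, 150 mm tall, standing behind the pile, a bystander. Origin: centre of its underside.
- tape: yellow tape measure, 70 x 40 x 65 mm, standing behind the pile, a bystander. Origin: centre of its underside.
Mind the look-alikes: they are no part of the job. There is more than one size of the straightedge; the job needs the smallest.

How it is judged:
By the outcome, as a careful person would: the job done as asked, in the order asked, and still so for the second after the job is handed in, with the robot touching nothing.
It also fails if it takes over 64 s, if anything falls off the work surface, if the arm or the gripper's body presses on something with over 40 N, if the wrist force passes 120 N, or if a joint passes its speed limit or range.

ROBOT

A 7-joint arm with a two-finger parallel gripper is mounted at the origin on the work surface. World frame = base frame: x ahead of the robot, y to its left, z up, the work surface at z = 0. Lengths are in m, angles in rad, forces in N, time in s.
With the tool pointing down it reaches from about 0.4 to 0.875 m from the base axis. Payload 19.3 kg.
Tool frame: the origin (TCP) lies on the centre line of the jaws, within the pads' length; the fingertips stand 14 mm ahead of it and the grasp point (between the pads) lies 5 mm behind it; z points along the fingers, y is the line along which they close (so a half turn about z gives the same grasp; the last joint's range is limited). The gripper opens to 85 mm and grips with 20 to 120 N. Pads are 22 mm wide; open, the fingers measure 114 mm over their backs; the gripper's body (76 mm by 85 mm) begins 54 mm behind the grasp point. The pads swing forward as they close: fully open they stand 13 mm farther back than shut.
Start: joints at [-1.288, 0.521, -0.036, 1.599, 0.021, 1.021, -0.113], TCP at [0.216, 0.586, 0.245] pointing down, gripper open.
Joint ranges: [-2.91, 2.91], [-0.3, 2.13], [-1.5, 1.42], [0.17, 2.43], [-1.26, 4.41], [0.16, 1.93], [-2.52, 2.52]. Speed limits (rad/s): [1.89, 1.89, 2.39, 2.39, 3.01, 3.01, 3.01].

INTERFACE

Orientations are given as [roll, pitch, yaw] about the fixed x, y, z axes, in that order (R = Rz(yaw) Ry(pitch) Rx(roll)).
In Python, from workcell import bot, grab_frame, regions_of gives the robot as it stands. The module is installed in compiled form; this text tells all that it offers.
- The arm moves only by the tool play_rows, never from a script. Its argument "plan" is a list of rows, each a list of 3 entries, a list of its own where there are three numbers: the shift along the tool's x, y, z in units of 2.5 cm (1.0 is 2.5 cm), then the turn, a rotation vector about the tool's x, y, z in units of 0.15 rad (1.0 is 0.15 rad), then the closure, from -1 (fully open) to 1 (shut). In form: [[[tx, ty, tz], [rx, ry, rz], jaw], ...]. A call has 1 to 20 rows; each row shifts and turns the commanded pose from where the row before left it, along the tool's axes as they then stand; what a row does not reach is not made up. A row lasts 1/8 s, in which the tool goes at most 62.5 mm and 10.7 degrees, less where a joint would pass 70% of its speed; a pose out of reach is approached as far as the arm can. A call with a number of a shift or a turn outside -1 to 1 is refused whole. A call with a gripper value outside its range is refused whole. The fingers move at their own pace and stop on an object; "newtons" is the grip in N (left out, the last holds). Time passes only in rows, so rows that do not move let the fingers close. It gives the time, the measured TCP pose, the force, the opening and the grip force at its end, in the units of the state.
- bot.observe(): the state, without advancing time (a new reading comes with each control period).
- grab_frame(name): name is "scene" or "top" or "wrist"; returns a dict with "pixels" (400x640x3 uint8, red, green, blue), "depth" (400x640 float32, m along the optical axis (not along the pixel's ray), 0 where there is no reading), "camera_matrix" (3x3 intrinsics, pixels), "R" (3x3) and "t" (3): a world point X has camera coordinates R X + t. Camera axes: x right, y down, z forward; pixel columns grow to the right and rows downward; lengths in m; the calibration is good to about 2 mm. A picture is of the moment at which its call begins.
- bot.job_done(): hands the job in; it is judged then, once.
Trained networks look in the newest picture that a camera, given by its name, has taken for a name from the list of things; names that differ only in an ending like _2 or _b are one class to them, and where a whole thing is asked for, a point or a joint stands for the part that bears it (a point fixed in the world has none). Each returns a list of dicts, best first, with "p" (0 to 1); they miss things now and then, are a little off and sometimes report something else, mostly with a low value. They report only what shows in the picture. A call takes as long as a camera call. They do not tell look-alikes from the thing itself.
- regions_of(thing, camera): "mask" (400x640 bool, what is visible of it) and "box" ([left, top, right, bottom] in pixels, round what is visible of it).
The state is a dict: "clock": time; "qpos": joint angles; "qd": joint speeds; "joint_efforts": joint torques, N m; "position": TCP position; "tool_rot": TCP orientation; "force": force on the tool from outside, world axes, zero at the start; "moment": the same for the moment, N m; "grip_width": finger opening in m; "finger_force": force on a finger pad.
Only numpy, scipy, OpenCV 4.12 (cv2) and the standard library are available. Lean on these libraries where they do the work, as an engineer would, in place of code of your own. Each camera call takes 0.05 s, during which the arm holds its last target. There are 200 camera calls.

## Working session

There is one attempt and no reset: what is moved stays moved. The work goes in short steps, Python scripts to look and compute and a tool call to move; the robot and the scene stay as the last step left them, time stands still between calls to the robot, and variables do not carry over. Pictures are saved under pics/ and viewed, at most 10 in all, crops included, and the job is handed in when it is done.

Besides the shell and the picture viewer there is one more tool, called after "Call:" by a JSON object that holds its "name" and its "arguments", one argument or row to a line. play_rows: Moves the arm, as the interface text tells. Its arguments: {"type":"object","properties":{"plan":{"type":"array"},"newtons":{"type":"number"}},"required":["plan"]}

```bash
mkdir -p pics; cat > h.py <<'E'
import numpy as np, cv2
from workcell import bot, grab_frame, regions_of
def cloud(f):
    K=f["camera_matrix"];d=f["depth"];v,u=np.mgrid[0:400,0:640]
    c=np.stack([(u-K[0,2])/K[0,0]*d,(v-K[1,2])/K[1,1]*d,d],-1)
    return (c-f["t"])@f["R"]   # R^T (c-t)
def save(f,n): cv2.imwrite(f"pics/{n}.png",f["pixels"][:,:,::-1])
E
python3 - <<'E'
from h import *
print(bot.observe())
for c in ["scene","top"]:
    f=grab_frame(c); save(f,c+"0"); P=cloud(f)
    np.savez(c+"0.npz",P=P,px=f["pixels"])
    print(c,"campos",-f["R"].T@f["t"])
    for n in ["plate_a","red_plate","straightedge","rack","spray_can","tape"]:
        for r in regions_of(n,c):
            m=r["mask"]&(f["depth"]>0); p=P[m]
            if len(p)==0: continue
            print(n,round(r["p"],2),r["box"],m.sum(),np.round(np.median(p,0),3),np.round(np.percentile(p,2,0),3),np.round(np.percentile(p,98,0),3))
E
```

```text
{'clock': 0.0, 'qpos': array([-1.28817803,  0.52203167, -0.03628451,  1.60002609,  0.02118466,
        1.02110166, -0.11280968]), 'qd': array([ 0.00023892,  0.00173886, -0.00048601, -0.00074138,  0.00022732,
       -0.00021028,  0.00190853]), 'joint_efforts': array([ 1.69675608e-03, -9.27095819e+01,  1.98134176e+00, -3.69933379e+01,
        1.80371047e-02,  8.13632912e-03, -3.77729089e-05]), 'position': array([0.21590324, 0.58616645, 0.24470872]), 'tool_rot': array([-3.14041400e+00,  9.36252076e-05,  2.78870987e+00]), 'force': array([-0.6157645 ,  0.04603368, -0.10864291]), 'moment': array([ 0.02225477, -0.01081351,  0.00797227]), 'finger_force': 0.0, 'grip_width': 0.0856469097078662}
scene campos [0.93417172 0.63869619 0.93594337]
plate_a 0.91 [392.9, 300.5, 449.1, 371.5] 2015 [0.492 0.368 0.071] [0.441 0.334 0.04 ] [0.54  0.401 0.102]
plate_a 0.84 [342.4, 265.0, 391.0, 323.3] 1577 [0.517 0.233 0.071] [0.469 0.199 0.042] [0.565 0.265 0.102]
straightedge 0.71 [223.2, 147.0, 273.7, 197.8] 1231 [ 0.513 -0.275  0.044] [ 0.419 -0.326  0.001] [ 0.592 -0.247  0.063]
straightedge 0.6 [286.7
[... 1004 characters left out ...]
46 0.036 0.016]
straightedge 0.85 [455.7, 172.2, 492.5, 261.8] 1878 [ 0.415 -0.487  0.077] [ 0.304 -0.527  0.009] [ 0.532 -0.455  0.082]
straightedge 0.69 [380.6, 152.7, 410.6, 219.6] 902 [ 0.498 -0.284  0.058] [ 0.419 -0.319  0.006] [ 0.584 -0.249  0.063]
straightedge 0.68 [397.3, 257.4, 438.8, 353.6] 1948 [ 0.189 -0.333  0.077] [ 0.083 -0.379  0.   ] [ 0.302 -0.292  0.082]
rack 0.55 [128.3, 157.7, 238.6, 229.9] 3059 [0.464 0.29  0.076] [0.401 0.156 0.004] [0.569 0.423 0.109]
spray_can 0.56 [259.2, 94.8, 283.7, 129.1] 686 [0.679 0.051 0.13 ] [0.668 0.028 0.009] [0.716 0.077 0.152]
tape 0.59 [327.5, 106.1, 340.8, 137.2] 435 [ 0.682 -0.113  0.061] [ 0.657 -0.136 -0.001] [ 0.725 -0.093  0.067]
```

View pics/scene0.png

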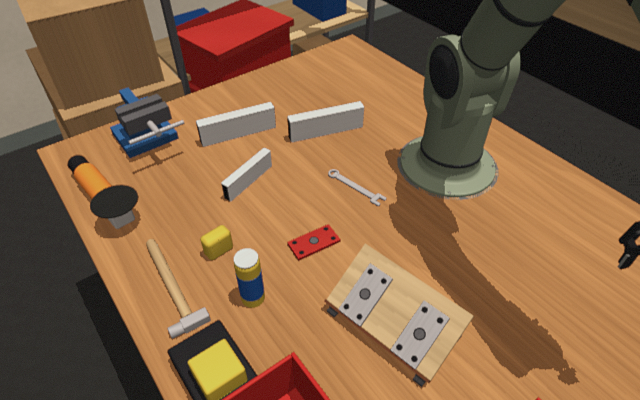

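View pics/top0.png

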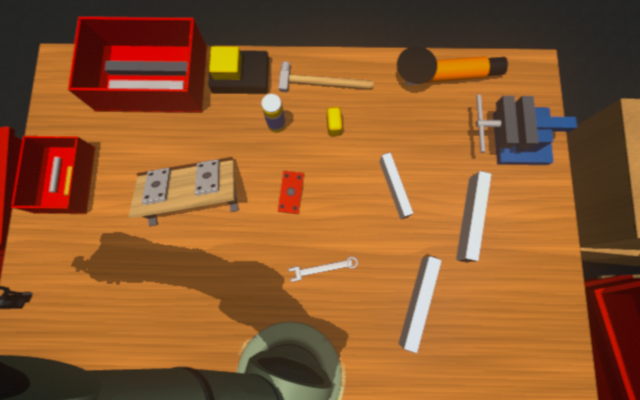

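The scene picture shows the two plates on the rack (about (367,294) and (419,334)), the red plate at (314,241), and three straightedges. The smallest one is at (247,174), and the one-size-larger ones are at (236,124) and (326,121). The top view agrees: the small one is at (396,185). Next I'll fit the poses.

```bash
cat >> h.py <<'E'
def rect(p2):
    (c,s,a)=cv2.minAreaRect(p2.astype(np.float32)*1000); 
    b=cv2.boxPoints((c,s,a)); e=b[1]-b[0]; g=b[2]-b[1]
    L=e if np.hypot(*e)>np.hypot(*g) else g
    y=np.arctan2(L[1],L[0]); y=(y+np.pi/2)%np.pi-np.pi/2
    return np.round([c[0],c[1],max(s),min(s),y],3)
def flat(P,m,z,tol=.004):
    p=P[m&(abs(P[...,2]-z)<tol)]; return p
def measure(cams=("scene","top"),names=("plate_a","red_plate","straightedge")):
    for c in cams:
        f=grab_frame(c); P=cloud(f); ok=f["depth"]>0
        for n in names:
            for r in regions_of(n,c):
                m=r["mask"]&ok
                if m.sum()<100: continue
                # dominant plane by RANSAC
                p=P[m]; rng=np.random.default_rng(0); best=None
                for _ in range(200):
                    a=p[rng.choice(len(p),3,False)]; nn=np.cross(a[1]-a[0],a[2]-a[0]); l=np.linalg.norm(nn)
                    if l<1e-6: continue
                    nn/=l; nn*=np.sign(nn[2]); 
                    if nn[2]<.6: continue
                    i=abs((p-a[0])@nn)<.0025
                    if best is None or i.sum()>best.sum(): best=i
                q=p[best]; cen=q.mean(0); nn=np.linalg.svd(q-cen)[2][2]; nn*=np.sign(nn[2])
                # in-plane frame: x = horizontal-ish world x projected
                ex=np.array([1,0,0])-nn[0]*nn; ex/=np.linalg.norm(ex); ey=np.cross(nn,ex)
                R=rect(np.c_[(q-cen)@ex,(q-cen)@ey]); ctr=cen+R[0]/1000*ex+R[1]/1000*ey
                d=np.cos(R[4])*ex+np.sin(R[4])*ey
                print(c,n,round(r["p"],2),"ctr",np.round(ctr,4),"mean",np.round(cen,4),"size",R[2:4],"n",np.round(nn,3),"long",np.round(d,3))
E
python3 - <<'E'
from h import *
measure(names=("plate_a","red_plate","straightedge","rack"))
f=grab_frame("wrist");save(f,"w0");print(f["camera_matrix"],f["R"],f["t"],-f["R"].T@f["t"])
E
```

```text
scene plate_a 0.98 ctr [0.4919 0.3665 0.0716] mean [0.4923 0.3676 0.0713] size [120.724  60.262] n [0.527 0.103 0.844] long [ 0.829  0.156 -0.537]
scene plate_a 0.55 ctr [0.5175 0.2311 0.0717] mean [0.5178 0.2317 0.0715] size [119.873  60.752] n [0.521 0.094 0.848] long [ 0.832  0.168 -0.529]
scene red_plate 0.98 ctr [0.4892 0.007  0.0122] mean [0.4907 0.0081 0.0122] size [120.139  62.345] n [0.002 0.005 1.   ] long [ 0.994 -0.108 -0.001]
scene straightedge 0.84 ctr [ 0.5066 -0.2832  0.0601] mean [ 0.5119 -0.2813  0.06  ] size [179.582  27.985] n [-0.002  0.065  0.998] long [ 0.95   0.31  -0.018]
scene straightedge 0.69 ctr [ 0.4201 -0.4822  0.0722] mean [ 0.4271 -0.4857  0.0736] size [240.534  37.205] n [0.15  0.626 0.765] long [ 0.973 -0.23  -0.003]
scene straightedge 0.55 ctr [ 0.1925 -0.3377  0.0807] mean [ 0.1911 -0.3393  0.0805] size [234.779  43.506] n [-0.029 -0.091  0.995] long [ 0.958 -0.287  0.002]
scene straightedge 0.39 ctr [0.6953 0.0552 0.1496] mean [0.6948 0.0544 0.1496] size [49.323 46.874] n [0.05  0.022 0.999] long [ 0.323 -0.947  0.005]
top plate_a 0.89 ctr [0.491
[... 685 characters left out ...]
15 -0.042  0.999] long [ 0.944  0.33  -0.   ]
top straightedge 0.69 ctr [ 0.1907 -0.3389  0.0787] mean [ 0.1882 -0.338   0.0787] size [237.419  33.532] n [-0.009 -0.013  1.   ] long [ 0.955 -0.297  0.005]
top rack 0.95 ctr [0.487  0.2921 0.0687] mean [0.4767 0.2829 0.076 ] size [272.121 158.054] n [0.519 0.102 0.848] long [ 0.193 -0.981 -0.001]
[[359.34532593   0.         313.70193856]
 [  0.         359.34532593 209.27555883]
 [  0.           0.           1.        ]] [[ 3.45817709e-01  9.38301683e-01 -2.54265083e-04]
 [ 8.99482444e-01 -3.31433441e-01  2.84751133e-01]
 [ 2.67098195e-01 -9.87006914e-02 -9.58601444e-01]] [-0.62398779 -0.03671775  0.3794165 ] [0.14747154 0.61076798 0.37400596]
```

```bash
cat >> h.py <<'E'
from scipy.spatial.transform import Rotation as Ro
def tgt(z,y):
    z=np.array(z,float);z/=np.linalg.norm(z);y=np.array(y,float);y-=z*(y@z);y/=np.linalg.norm(y)
    return np.c_[np.cross(y,z),y,z]
def pose(): s=bot.observe(); return s,np.array(s["position"]),Ro.from_euler("xyz",s["tool_rot"]).as_matrix()
def plan(p,R):
    s,p0,R0=pose(); w=Ro.from_matrix(R0.T@R).as_rotvec()/.15; p=np.array(p)
    print("t",round(s["clock"],2),"turn",np.round(w,2),"| shift before turn",np.round(R0.T@(p-p0)/.025,2),"| after turn",np.round(R.T@(p-p0)/.025,2))
yaw=.19
N=np.array([np.sin(.56)*np.cos(yaw),np.sin(.56)*np.sin(yaw),np.cos(.56)]); YW=np.array([-np.sin(yaw),np.cos(yaw),0])
RK=tgt(-N,YW)
A=np.array([.4918,.366,.0715]);B=np.array([.517,.2305,.072]);RED=np.array([.489,.0066,.012]);RY=-.108
RP=tgt([0,0,-1],[-np.sin(RY),np.cos(RY),0])
E
python3 -c "
from h import *
plan(A+N*.09,RK);plan(A+N*.012,RK)"
```

```text
t 1.25 turn [ 1.01  3.64 -3.52] | shift before turn [-15.04  -3.48   3.9 ] | after turn [-11.46 -10.74  -2.58]
t 1.25 turn [ 1.01  3.64 -3.52] | shift before turn [-13.62  -4.33   6.54] | after turn [-11.46 -10.74   0.54]
```

Call:
{"name": "play_rows", "arguments": {
  "plan": [
    [[0,0,0],[0.168,0.607,-0.587],-0.6],
    [[0,0,0],[0.168,0.607,-0.587],-0.6],
    [[0,0,0],[0.168,0.607,-0.587],-0.6],
    [[0,0,0],[0.168,0.607,-0.587],-0.6],
    [[0,0,0],[0.168,0.607,-0.587],-0.6],
    [[0,0,0],[0.168,0.607,-0.587],-0.6],
    [[-0.95,-0.89,-0.21],[0,0,0],-0.6],
    [[-0.95,-0.89,-0.21],[0,0,0],-0.6],
    [[-0.95,-0.89,-0.21],[0,0,0],-0.6],
    [[-0.95,-0.89,-0.21],[0,0,0],-0.6],
    [[-0.95,-0.89,-0.21],[0,0,0],-0.6],
    [[-0.95,-0.89,-0.21],[0,0,0],-0.6],
    [[-0.95,-0.89,-0.21],[0,0,0],-0.6],
    [[-0.95,-0.89,-0.21],[0,0,0],-0.6],
    [[-0.95,-0.89,-0.21],[0,0,0],-0.6],
    [[-0.95,-0.89,-0.21],[0,0,0],-0.6],
    [[-0.95,-0.89,-0.21],[0,0,0],-0.6],
    [[-0.95,-0.89,-0.21],[0,0,0],-0.6]
  ],
  "newtons": 60
}}

```text
clock: 3.5
position: [0.5375, 0.3752, 0.1466]
tool_rot: [3.141, -0.56, -2.952]
force: [-0.6, 0.3, -0.1]
grip_width: 0.0687
finger_force: 0.0
```

```bash
python3 -c "
from h import *
plan(A+N*.09,RK);plan(A+N*.012,RK);print(bot.observe())
measure(('wrist',),('plate_a',))
f=grab_frame('wrist');save(f,'w1')"
```

```text
t 3.5 turn [ 0.01 -0.    0.  ] | shift before turn [-0.01 -0.02 -0.06] | after turn [-0.01 -0.02 -0.06]
t 3.5 turn [ 0.01 -0.    0.  ] | shift before turn [-0.01 -0.02  3.06] | after turn [-0.01 -0.02  3.06]
{'clock': 3.5, 'qpos': array([-0.50630689,  0.98345392, -0.19949906,  1.08610295, -0.07844023,
        1.58710979,  1.11870118]), 'qd': array([ 0.2235626 ,  0.26299855,  0.0828153 , -0.40951783,  0.1194934 ,
        0.20940874,  0.27389969]), 'joint_efforts': array([  -2.22037755, -131.76609993,   -2.89080463,  -31.90353155,
         -1.63808897,    2.03578055,   -0.90460461]), 'position': array([0.53753336, 0.37522706, 0.1465702 ]), 'tool_rot': array([ 3.14082615, -0.56010028, -2.9515776 ]), 'force': array([-0.63438182,  0.34254823, -0.0875185 ]), 'moment': array([ 0.06618718, -0.50799937,  0.00797556]), 'finger_force': 0.0, 'grip_width': 0.06870465288095123}
wrist plate_a 0.96 ctr [0.4923 0.3674 0.0723] mean [0.4883 0.3666 0.0749] size [120.074  60.207] n [0.522 0.1   0.847] long [ 0.832  0.16  -0.532]
wrist plate_a 0.68 ctr [0.5182 0.2321 0.0723] mean [0.514  0.2319 0.0749] size [119.853  61.386] n [0.522 0.105 0.847] long [ 0.831  0.161 -0.532]
```

```bash
sed -i 's/^A=np.array(\[[^]]*\])/A=np.array([.4921,.3671,.072])/; s/;B=np.array(\[[^]]*\])/;B=np.array([.5178,.2318,.072])/' h.py; python3 -c "
from h import *
plan(A+N*.006,RK)
f=grab_frame('wrist');P=cloud(f);s,p,R=pose()
q=(P-p)@R   # tool frame
m=(f['depth']>0)&(abs(q[...,1])>.03)&(abs(q[...,1])<.06)&(q[...,2]<.04)&(abs(q[...,0])<.02)
v=q[m];print(m.sum());
for sg in (1,-1):
    w=v[v[:,1]*sg>0]; print(len(w), np.round(w.max(0),4),np.round(w.min(0),4),np.round(np.sort(w[:,2])[-10:],4)) if len(w) else 0
"
```

```text
t 3.65 turn [ 0.01 -0.   -0.02] | shift before turn [-0.01  0.05  3.25] | after turn [-0.01  0.05  3.25]
23449
12038 [0.0174 0.06   0.0085] [-0.0123  0.03   -0.0673] [0.0066 0.0066 0.0067 0.0068 0.007  0.0071 0.0071 0.0072 0.0073 0.0085]
11411 [ 0.0177 -0.03    0.0078] [-0.0122 -0.06   -0.0723] [0.0065 0.0066 0.0066 0.0067 0.0068 0.0069 0.007  0.0073 0.0074 0.0078]
```

View pics/w1.png

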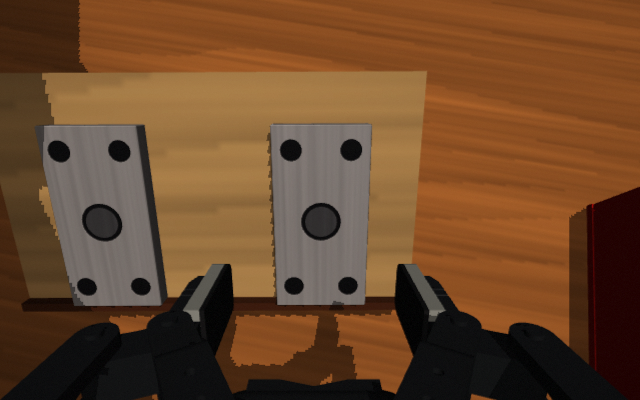

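Picture w1 shows plate_a centred between the open pads, at about (320,215), with plate_b at (102,222). The tips measure about 6.6 mm ahead of the TCP at this opening.

Call:
{"name": "play_rows", "arguments": {
  "plan": [
    [[0,0.05,0.8],[0,0,0],-0.6],
    [[0,0,0.8],[0,0,0],-0.6],
    [[0,0,0.8],[0,0,0],-0.6],
    [[0,0,0.6],[0,0,0],-0.6],
    [[0,0,0.3],[0,0,0],-0.6],
    [[0,0,0.27],[0,0,0],-0.6],
    [[0,0,0],[0,0,0],-0.6]
  ]
}}

```text
clock: 4.58
position: [0.4894, 0.3685, 0.0714]
tool_rot: [3.141, -0.56, -2.951]
force: [-0.1, 0.2, 0.1]
grip_width: 0.0685
finger_force: 0.0
```

Call:
{"name": "play_rows", "arguments": {
  "plan": [
    [[0,0,0],[0,0,0],-0.3],
    [[0,0,0],[0,0,0],0.2],
    [[0,0,0],[0,0,0],0.2],
    [[0,0,0],[0,0,0],0.2]
  ]
}}

```text
clock: 5.08
position: [0.4902, 0.3686, 0.0722]
tool_rot: [3.141, -0.559, -2.952]
force: [2.7, -1.2, 5.0]
grip_width: 0.0582
finger_force: 66.7
```

```bash
python3 -c "
from h import *
plan(A-N*.002,RK);s,p,R=pose();print(s['force'],s['finger_force'],s['grip_width'])"
```

```text
t 5.08 turn [ 0.01  0.01 -0.  ] | shift before turn [-0.06 -0.07  0.05] | after turn [-0.06 -0.07  0.05]
[ 2.73196669 -1.15604678  5.04438413] 66.72428727149963 0.058169611551957864
```

Call:
{"name": "play_rows", "arguments": {
  "plan": [
    [[0,0,-0.2],[0,0,0],0.2],
    [[0,0,-0.5],[0,0,0],0.2],
    [[0,0,-0.9],[0,0,0],0.2],
    [[0,0,-0.9],[0,0,0],0.2],
    [[0,0,-0.9],[0,0,0],0.2],
    [[0,0,-0.6],[0,0,0],0.2],
    [[0,0,0],[0,0,0],0.2]
  ]
}}

```text
clock: 5.95
position: [0.5423, 0.3787, 0.1568]
tool_rot: [3.14, -0.559, -2.952]
force: [-0.4, 0.1, -6.0]
grip_width: 0.058
finger_force: 65.7
```

```bash
python3 -c "
from h import *
plan(RED+[0,0,.08],RP);s,p,R=pose();print(s['force'],s['finger_force'],s['grip_width'],p)
measure(('wrist','scene'),('plate_a',))"
```

```text
t 5.95 turn [-0.55 -3.7   1.93] | shift before turn [  2.78 -14.22   4.78] | after turn [  0.52 -15.03   2.59]
[-0.35814399  0.07457121 -6.01455414] 65.67462086677551 0.05800969077258826 [0.54229316 0.37865582 0.15679436]
wrist plate_a 0.79 ctr [0.5182 0.2317 0.0723] mean [0.5142 0.2318 0.0748] size [119.834  61.436] n [0.521 0.104 0.847] long [ 0.832  0.161 -0.532]Traceback (most recent call last):
  File "<string>", line 4, in <module>
    measure(('wrist','scene'),('plate_a',))
    ~~~~~~~^^^^^^^^^^^^^^^^^^^^^^^^^^^^^^^^
  File "h.py", line 32, in measure
    q=p[best]; cen=q.mean(0); nn=np.linalg.svd(q-cen)[2][2]; nn*=np.sign(nn[2])
                                 ~~~~~~~~~~~~~^^^^^^^
    u, s, vh = gufunc(a, signature=signature)
               ~~~~~~^^^^^^^^^^^^^^^^^^^^^^^^
numpy._core._exceptions._ArrayMemoryError: Unable to allocate 9.56 GiB for an array with shape (35814, 35814) and data type float64
```

Call:
{"name": "play_rows", "arguments": {
  "plan": [
    [[0,0,0],[-0.092,-0.617,0.322],0.2],
    [[0,0,0],[-0.092,-0.617,0.322],0.2],
    [[0,0,0],[-0.092,-0.617,0.322],0.2],
    [[0,0,0],[-0.092,-0.617,0.322],0.2],
    [[0,0,0],[-0.092,-0.617,0.322],0.2],
    [[0,0,0],[-0.092,-0.617,0.322],0.2],
    [[0.03,-0.94,0],[0,0,0],0.2],
    [[0.03,-0.94,0],[0,0,0],0.2],
    [[0.03,-0.94,0],[0,0,0],0.2],
    [[0.03,-0.94,0],[0,0,0],0.2],
    [[0.03,-0.94,0],[0,0,0],0.2],
    [[0.03,-0.94,0],[0,0,0],0.2],
    [[0.03,-0.94,0],[0,0,0],0.2],
    [[0.03,-0.94,0],[0,0,0],0.2]
  ]
}}

```text
clock: 7.8
position: [0.5152, 0.1907, 0.1562]
tool_rot: [3.142, -0.001, 3.034]
force: [0.4, 0.4, -5.6]
grip_width: 0.0579
finger_force: 66.1
```

Call:
{"name": "play_rows", "arguments": {
  "plan": [
    [[0.03,-0.94,0.3],[0,0,0],0.2],
    [[0.03,-0.94,0.3],[0,0,0],0.2],
    [[0.03,-0.94,0.3],[0,0,0],0.2],
    [[0.03,-0.94,0.3],[0,0,0],0.2],
    [[0.03,-0.94,0.3],[0,0,0],0.2],
    [[0.03,-0.94,0.3],[0,0,0],0.2],
    [[0.03,-0.94,0.3],[0,0,0],0.2],
    [[0.03,-0.94,0.3],[0,0,0],0.2],
    [[0,0,0],[0,0,0],0.2]
  ]
}}

```text
clock: 8.93
position: [0.4883, 0.0035, 0.0954]
tool_rot: [-3.141, -0.002, 3.031]
force: [0.3, 0.2, -5.5]
grip_width: 0.0584
finger_force: 66.3
```

```bash
sed -i 's/svd(q-cen)/svd(q-cen,full_matrices=False)/' h.py; python3 -c "
from h import *
plan(RED-RP@[-.0015,0,0]+[0,0,.0112],RP);s,p,R=pose();print(s['force'],s['finger_force'],s['grip_width'],p)
measure(('scene','top'),('plate_a','red_plate'))
f=grab_frame('wrist');save(f,'w2')"
```

```text
t 8.93 turn [-0.01 -0.01 -0.02] | shift before turn [0.04 0.13 2.89] | after turn [0.04 0.13 2.89]
[ 0.29974677  0.22999575 -5.51424604] 66.25090956687927 0.058433259242274306 [0.48828204 0.00352713 0.09543504]
scene plate_a 0.88 ctr [0.4908 0.0024 0.0964] mean [0.512  0.0014 0.0964] size [118.979  62.601] n [ 0.    -0.005  1.   ] long [ 0.993 -0.117 -0.001]
scene red_plate 0.58 ctr [0.4899 0.0068 0.0121] mean [0.4906 0.008  0.0121] size [120.526  61.506] n [-0.002  0.007  1.   ] long [ 0.992 -0.124  0.003]
top plate_a 0.75 ctr [0.5461 0.2351 0.0534] mean [0.5466 0.234  0.0533] size [59.179 48.534] n [0.529 0.096 0.843] long [ 0.216 -0.976 -0.024]
```

View pics/w2.png

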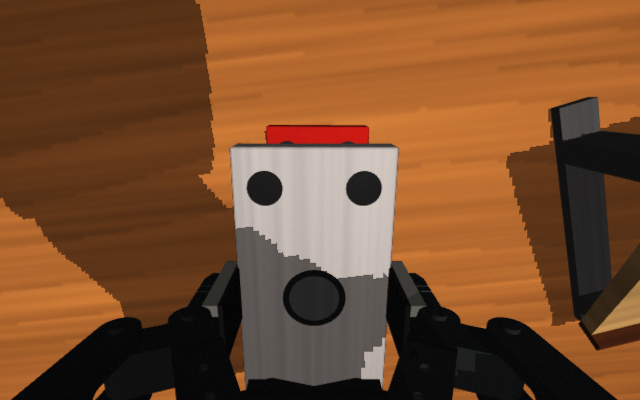

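Picture w2 shows the held steel plate, centre hole at (314,298), over the red plate, whose far end is at rows 127-145.

Call:
{"name": "play_rows", "arguments": {
  "plan": [
    [[0.06,0.15,0.6],[0,0,0],0.2],
    [[0,0,0.8],[0,0,0],0.2],
    [[0,0,0.8],[0,0,0],0.2],
    [[0,0,0.5],[0,0,0],0.2],
    [[0,0,0],[0,0,0],0.2]
  ]
}}

```text
clock: 9.9
position: [0.4874, 0.0101, 0.0277]
tool_rot: [-3.141, -0.002, 3.034]
force: [0.0, 0.8, -4.8]
grip_width: 0.0579
finger_force: 66.2
```

```bash
cat >> h.py <<'E'
def crop(c,n,box,k=6):
    f=grab_frame(c); l,t,r,b=box; cv2.imwrite(f"pics/{n}.png",cv2.resize(f["pixels"][t:b,l:r,::-1],None,fx=k,fy=k,interpolation=cv2.INTER_CUBIC)); return f
E
python3 -c "
from h import *
plan(RED-RP@[-.002,0,0]+[0,0,.0112],RP);s,p,R=pose();print(s['force'],p)
measure(('scene','wrist'),('plate_a','red_plate'))
crop('scene','s3',(260,210,370,280),7)"
```

```text
t 9.9 turn [-0.   -0.02  0.  ] | shift before turn [ 0.   -0.13  0.18] | after turn [ 0.   -0.13  0.18]
[ 0.04998195  0.76843946 -4.76311313] [0.48743855 0.0100629  0.02771112]
scene plate_a 0.7 ctr [0.4894 0.0076 0.029 ] mean [0.5088 0.0069 0.029 ] size [121.024  64.437] n [-0.002 -0.016  1.   ] long [ 0.996 -0.093  0.001]
scene plate_a 0.64 ctr [0.5178 0.2311 0.072 ] mean [0.5177 0.2319 0.072 ] size [120.055  60.977] n [0.526 0.102 0.844] long [ 0.829  0.161 -0.536]
scene red_plate 0.73 ctr [0.4942 0.0354 0.0067] mean [0.4956 0.035  0.0074] size [116.357  13.869] n [0.108 0.909 0.403] long [ 0.992 -0.123  0.011]
wrist plate_a 0.72 ctr [0.482  0.0096 0.0305] mean [0.475  0.0104 0.0305] size [103.876  60.367] n [0.002 0.    1.   ] long [ 0.994 -0.11  -0.002]
wrist red_plate 0.89 ctr [0.4302 0.014  0.0099] mean [0.4303 0.0135 0.0111] size [59.069  8.482] n [-0.982  0.111  0.15 ] long [0.117 0.993 0.034]
```

View pics/s3.png

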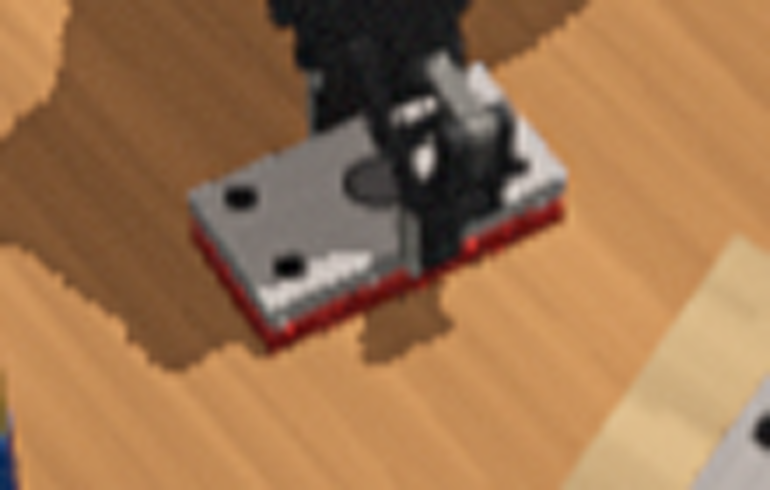

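Call:
{"name": "play_rows", "arguments": {
  "plan": [
    [[0,-0.045,0.05],[0,0,0],0.2],
    [[0,0,0.05],[0,0,0],0.2],
    [[0,0,0.04],[0,0,0],0.2],
    [[0,0,0.02],[0,0,0],0.2],
    [[0,0,0],[0,0,0],0.2]
  ]
}}

```text
clock: 10.88
position: [0.4879, 0.0088, 0.0246]
tool_rot: [3.142, -0.001, 3.034]
force: [-0.5, -0.3, -6.5]
grip_width: 0.0583
finger_force: 66.3
```

```bash
python3 -c "
from h import *
s,p,R=pose();print(s['force'],p)
measure(('scene','wrist'),('plate_a','red_plate'))"
```

```text
[-0.45770239 -0.27527442 -6.48229331] [0.48792977 0.0087676  0.02462113]
scene plate_a 0.95 ctr [0.4895 0.0076 0.0261] mean [0.5093 0.0057 0.0261] size [121.138  62.139] n [-0.003 -0.011  1.   ] long [ 0.993 -0.117  0.001]
scene plate_a 0.8 ctr [0.5174 0.2311 0.0721] mean [0.517  0.2319 0.0722] size [119.147  61.134] n [0.512 0.118 0.851] long [ 0.836  0.161 -0.525]
scene red_plate 0.44 ctr [0.4927 0.0357 0.0082] mean [0.4975 0.0352 0.0085] size [120.089  16.255] n [-0.118 -0.913  0.391] long [ 0.99  -0.139 -0.026]
wrist plate_a 0.86 ctr [0.4812 0.0085 0.0261] mean [0.4746 0.0092 0.0261] size [103.095  60.327] n [0.003 0.001 1.   ] long [ 0.994 -0.109 -0.002]
wrist red_plate 0.92 ctr [0.43   0.0138 0.0092] mean [0.4298 0.012  0.0097] size [58.774  7.914] n [-0.993  0.111  0.05 ] long [ 0.108  0.992 -0.072]
```

Call:
{"name": "play_rows", "arguments": {
  "plan": [
    [[0,0,0.03],[0,0,0],0.2],
    [[0,0,0.02],[0,0,0],0.2],
    [[0,0,0],[0,0,0],0.2]
  ]
}}

```text
clock: 11.55
position: [0.4879, 0.0087, 0.0234]
tool_rot: [3.142, -0.001, 3.034]
force: [0.3, -0.4, -4.5]
grip_width: 0.058
finger_force: 66.3
```

Call:
{"name": "play_rows", "arguments": {
  "plan": [
    [[0,0,0.03],[0,0,0],0.2],
    [[0,0,0],[0,0,0],0.2]
  ]
}}

```text
clock: 11.8
position: [0.488, 0.0087, 0.0227]
tool_rot: [3.142, -0.001, 3.034]
force: [-0.1, -0.9, -3.7]
grip_width: 0.0581
finger_force: 66.5
```

Call:
{"name": "play_rows", "arguments": {
  "plan": [
    [[0,0,0.03],[0,0,0],0.2],
    [[0,0,0],[0,0,0],0.2],
    [[0,0,0],[0,0,0],0.2]
  ]
}}

```text
clock: 12.18
position: [0.488, 0.0087, 0.0226]
tool_rot: [3.142, -0.0, 3.034]
force: [-5.2, -0.1, 18.5]
grip_width: 0.0582
finger_force: 68.9
```

Call:
{"name": "play_rows", "arguments": {
  "plan": [
    [[0,0,-0.02],[0,0,0],0.2],
    [[0,0,0],[0,0,0],-0.4],
    [[0,0,0],[0,0,0],-0.6],
    [[0,0,0],[0,0,0],-0.7],
    [[0,0,0],[0,0,0],-0.7],
    [[0,0,-0.4],[0,0,0],-0.7],
    [[0,0,-1],[0,0,0],-0.6],
    [[0,0,-1],[0,0,0],-0.6],
    [[0,0,-1],[0,0,0],-0.6],
    [[0,0,-1],[0,0,0],-0.6],
    [[0,0,-1],[0,0,0],-0.6],
    [[0,0,0],[0,0,0],-0.6]
  ]
}}

```text
clock: 13.68
position: [0.4889, 0.0087, 0.1595]
tool_rot: [3.141, 0.003, 3.034]
force: [0.5, 0.5, 0.1]
grip_width: 0.0685
finger_force: 0.0
```

```bash
python3 -c "
from h import *
plan(B+N*.09,RK);
measure(('scene','wrist'),('plate_a','red_plate'))
crop('wrist','w4',(0,0,640,400),1)"
```

```text
t 13.68 turn [ 0.56  3.72 -1.93] | shift before turn [-2.01  9.56  0.46] | after turn [-4.25  8.54 -2.13]
scene plate_a 0.95 ctr [0.5176 0.2311 0.0719] mean [0.5179 0.232  0.0715] size [119.144  60.681] n [0.522 0.115 0.845] long [ 0.83   0.162 -0.534]
scene plate_a 0.94 ctr [0.49   0.0072 0.0239] mean [0.4916 0.0081 0.0239] size [120.712  62.966] n [ 0.005 -0.005  1.   ] long [ 0.993 -0.119 -0.006]
wrist plate_a 0.92 ctr [0.4898 0.0075 0.0241] mean [0.4856 0.008  0.0241] size [119.961  60.12 ] n [ 0.001 -0.     1.   ] long [ 0.994 -0.11  -0.001]
wrist plate_a 0.9 ctr [0.5357 0.2056 0.063 ] mean [0.5385 0.2123 0.0611] size [103.218  32.669] n [0.521 0.027 0.853] long [ 0.737  0.491 -0.465]
wrist plate_a 0.65 ctr [0.511  0.18   0.0685] mean [0.4982 0.1741 0.0769] size [158.996  41.402] n [0.525 0.07  0.848] long [ 0.832  0.165 -0.529]
wrist red_plate 0.39 ctr [ 0.5554 -0.2556  0.0235] mean [ 0.5575 -0.2549  0.0251] size [86.889  9.054] n [-0.388  0.915  0.111] long [0.774 0.258 0.577]
```

View pics/w4.png

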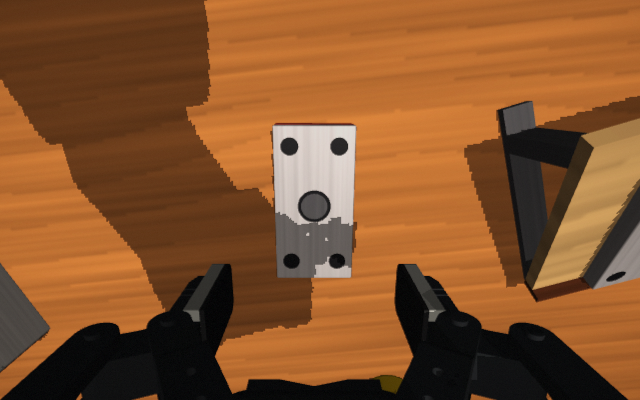

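Picture w4 shows the first plate squarely on the red one (centre hole at (314,206)), with only a thin red line visible at row 124.

Call:
{"name": "play_rows", "arguments": {
  "plan": [
    [[0,0,0],[0.093,0.62,-0.322],-0.6],
    [[0,0,0],[0.093,0.62,-0.322],-0.6],
    [[0,0,0],[0.093,0.62,-0.322],-0.6],
    [[0,0,0],[0.093,0.62,-0.322],-0.6],
    [[0,0,0],[0.093,0.62,-0.322],-0.6],
    [[0,0,0],[0.093,0.62,-0.322],-0.6],
    [[-0.425,0.854,-0.213],[0,0,0],-0.6],
    [[-0.425,0.854,-0.213],[0,0,0],-0.6],
    [[-0.425,0.854,-0.213],[0,0,0],-0.6],
    [[-0.425,0.854,-0.213],[0,0,0],-0.6],
    [[-0.425,0.854,-0.213],[0,0,0],-0.6],
    [[-0.425,0.854,-0.213],[0,0,0],-0.6],
    [[-0.425,0.854,-0.213],[0,0,0],-0.6],
    [[-0.425,0.854,-0.213],[0,0,0],-0.6],
    [[-0.425,0.854,-0.213],[0,0,0],-0.6],
    [[-0.425,0.854,-0.213],[0,0,0],-0.6],
    [[0,0,0],[0,0,0],-0.6],
    [[0,0,0],[0,0,0],-0.6]
  ]
}}

```text
clock: 16.27
position: [0.5638, 0.2407, 0.1458]
tool_rot: [-3.141, -0.563, -2.952]
force: [0.3, -0.4, 0.0]
grip_width: 0.0686
finger_force: 0.0
```

```bash
python3 -c "
from h import *
plan(B+N*.09,RK); plan(B-N*.002,RK)
measure(('wrist',),('plate_a',))"
```

```text
t 16.27 turn [-0.   -0.02 -0.  ] | shift before turn [ 0.02 -0.   -0.1 ] | after turn [ 0.02 -0.   -0.1 ]
t 16.27 turn [-0.   -0.02 -0.  ] | shift before turn [0.01 0.   3.58] | after turn [ 0.02 -0.    3.58]
wrist plate_a 0.88 ctr [0.5184 0.2316 0.0723] mean [0.5144 0.2308 0.0749] size [120.131  60.233] n [0.523 0.1   0.847] long [ 0.832  0.159 -0.532]
wrist plate_a 0.66 ctr [0.4897 0.0077 0.0241] mean [0.4914 0.0103 0.024 ] size [120.115  62.394] n [0.002 0.008 1.   ] long [ 0.994 -0.107 -0.001]
```

Call:
{"name": "play_rows", "arguments": {
  "plan": [
    [[0,0,0.8],[0,0,0],-0.6],
    [[0,0,0.8],[0,0,0],-0.6],
    [[0,0,0.8],[0,0,0],-0.6],
    [[0,0,0.6],[0,0,0],-0.6],
    [[0,0,0.3],[0,0,0],-0.6],
    [[0,0,0.23],[0,0,0],-0.6],
    [[0,0,0],[0,0,0],-0.6],
    [[0,0,0],[0,0,0],-0.3],
    [[0,0,0],[0,0,0],0.2],
    [[0,0,0],[0,0,0],0.2],
    [[0,0,0],[0,0,0],0.2]
  ]
}}

```text
clock: 17.75
position: [0.5184, 0.2323, 0.0718]
tool_rot: [3.141, -0.561, -2.951]
force: [2.7, 1.9, 5.2]
grip_width: 0.0585
finger_force: 66.5
```

```bash
python3 -c "
from h import *
plan(B,RK)
s,p,R=pose();print(s['force'],s['finger_force'],(np.array([.5182,.2317,.0722])-p)@R)"
```

```text
t 17.75 turn [ 0.01 -0.01  0.  ] | shift before turn [ 0.03 -0.01  0.01] | after turn [ 0.03 -0.01  0.01]
[2.74373738 1.87590556 5.19319926] 66.5057909488678 [ 0.00042552 -0.00051217 -0.00017223]
```

Call:
{"name": "play_rows", "arguments": {
  "plan": [
    [[0,0,-0.2],[0,0,0],0.2],
    [[0,0,-0.5],[0,0,0],0.2],
    [[0,0,-0.9],[0,0,0],0.2],
    [[0,0,-0.9],[0,0,0],0.2],
    [[0,0,-0.9],[0,0,0],0.2],
    [[0,0,-0.6],[0,0,0],0.2],
    [[0,0,0],[0,0,0],0.2]
  ]
}}

```text
clock: 18.62
position: [0.5707, 0.242, 0.1563]
tool_rot: [3.141, -0.562, -2.952]
force: [-1.0, 0.3, -6.6]
grip_width: 0.058
finger_force: 66.0
```

```bash
python3 -c "
from h import *
plan(np.array([.488,.0087,.12]),RP)"
```

```text
t 18.62 turn [-0.55 -3.72  1.93] | shift before turn [ 3.47 -8.54  3.89] | after turn [ 2.28 -9.64  1.45]
```

Call:
{"name": "play_rows", "arguments": {
  "plan": [
    [[0,0,0],[-0.092,-0.62,0.322],0.2],
    [[0,0,0],[-0.092,-0.62,0.322],0.2],
    [[0,0,0],[-0.092,-0.62,0.322],0.2],
    [[0,0,0],[-0.092,-0.62,0.322],0.2],
    [[0,0,0],[-0.092,-0.62,0.322],0.2],
    [[0,0,0],[-0.092,-0.62,0.322],0.2],
    [[0.22,-0.96,0],[0,0,0],0.2],
    [[0.22,-0.96,0],[0,0,0],0.2],
    [[0.22,-0.96,0],[0,0,0],0.2],
    [[0.22,-0.96,0],[0,0,0],0.2],
    [[0.22,-0.96,0],[0,0,0],0.2],
    [[0.22,-0.96,0.4],[0,0,0],0.2],
    [[0.22,-0.96,0.4],[0,0,0],0.2],
    [[0.22,-0.96,0.4],[0,0,0],0.2],
    [[0.22,-0.96,0.4],[0,0,0],0.2],
    [[0.22,-0.96,0.4],[0,0,0],0.2],
    [[0,0,0.5],[0,0,0],0.2],
    [[0,0,0.5],[0,0,0],0.2],
    [[0,0,0.5],[0,0,0],0.2],
    [[0,0,0],[0,0,0],0.2]
  ]
}}

```text
clock: 21.12
position: [0.489, 0.0096, 0.0675]
tool_rot: [-3.141, -0.002, 3.035]
force: [-0.5, -0.4, -6.3]
grip_width: 0.0578
finger_force: 66.7
```

```bash
python3 -c "
from h import *
plan(np.array([.4898,.0085,.035]),RP)
measure(('scene','wrist'),('plate_a',))
s,p,R=pose();print(s['force'],p)"
```

```text
t 21.12 turn [-0.01 -0.02  0.01] | shift before turn [-0.04 -0.04  1.3 ] | after turn [-0.03 -0.04  1.3 ]
scene plate_a 0.92 ctr [0.4898 0.0126 0.0678] mean [0.5107 0.0094 0.0678] size [121.191  61.522] n [ 0.    -0.004  1.   ] long [ 0.981 -0.193 -0.001]
scene plate_a 0.74 ctr [0.4903 0.0113 0.0237] mean [0.5001 0.022  0.0236] size [119.953  57.711] n [0.004 0.004 1.   ] long [ 0.989 -0.147 -0.003]
wrist plate_a 0.84 ctr [0.482  0.0091 0.069 ] mean [0.4755 0.01   0.069 ] size [105.037  60.51 ] n [-0.001  0.002  1.   ] long [ 0.994 -0.11   0.001]
wrist plate_a 0.72 ctr [0.4309 0.0141 0.0222] mean [0.4314 0.0132 0.0236] size [58.996  8.097] n [-0.921  0.097  0.378] long [0.11  0.994 0.014]
[ 0.66393624 -0.21605233 -6.29258213] [0.48979632 0.00928709 0.06880237]
```

Call:
{"name": "play_rows", "arguments": {
  "plan": [
    [[-0.02,-0.03,0.4],[0,0,0],0.2],
    [[0,0,0.4],[0,0,0],0.2],
    [[0,0,0.3],[0,0,0],0.2],
    [[0,0,0.1],[0,0,0],0.2],
    [[0,0,0],[0,0,0],0.2]
  ]
}}

```text
clock: 21.95
position: [0.4899, 0.0083, 0.0383]
tool_rot: [-3.141, -0.001, 3.034]
force: [0.7, -0.8, -7.1]
grip_width: 0.0581
finger_force: 66.7
```

```bash
python3 -c "
from h import *
measure(('scene','wrist'),('plate_a','red_plate'))
s,p,R=pose();print(s['force'],p)"
```

```text
scene plate_a 0.58 ctr [0.4894 0.0074 0.0387] mean [0.5102 0.0058 0.0388] size [121.802  62.808] n [-0.006 -0.013  1.   ] long [ 0.992 -0.124  0.005]
scene red_plate 0.74 ctr [0.487  0.2921 0.0694] mean [0.4853 0.3021 0.0692] size [270.364 150.638] n [0.521 0.102 0.847] long [ 0.188 -0.982  0.003]
scene red_plate 0.54 ctr [0.4926 0.036  0.0056] mean [0.4927 0.0359 0.0051] size [118.783  13.098] n [-0.107 -0.937  0.332] long [ 0.994 -0.113  0.002]
wrist plate_a 0.69 ctr [0.4304 0.0143 0.0225] mean [0.4304 0.0136 0.0234] size [58.942  6.384] n [-0.988  0.107  0.115] long [ 0.108  0.994 -0.001]
wrist plate_a 0.65 ctr [0.4894 0.165  0.0025] mean [0.4693 0.1612 0.0024] size [111.369   7.903] n [-0.18   0.968  0.178] long [ 0.983  0.185 -0.012]
wrist plate_a 0.55 ctr [0.4826 0.0081 0.0393] mean [0.476  0.0089 0.0393] size [105.06   60.199] n [-0.001  0.002  1.   ] long [ 0.994 -0.109  0.001]
[-0.47359995 -0.10123055 -6.84402778] [0.4900708  0.00830349 0.03867494]
```

Call:
{"name": "play_rows", "arguments": {
  "plan": [
    [[0,0.01,0.05],[0,0,0],0.2],
    [[0,0,0.03],[0,0,0],0.2],
    [[0,0,0.02],[0,0,0],0.2],
    [[0,0,0],[0,0,0],0.2],
    [[0,0,0],[0,0,0],0.2]
  ]
}}

```text
clock: 22.88
position: [0.49, 0.0085, 0.036]
tool_rot: [-3.141, -0.001, 3.034]
force: [-0.5, -0.5, -6.0]
grip_width: 0.0584
finger_force: 66.7
```

Call:
{"name": "play_rows", "arguments": {
  "plan": [
    [[0,0,0.02],[0,0,0],0.2],
    [[0,0,0],[0,0,0],0.2],
    [[0,0,0],[0,0,0],0.2]
  ]
}}

```text
clock: 23.25
position: [0.49, 0.0085, 0.0355]
tool_rot: [-3.141, -0.0, 3.034]
force: [-0.0, -0.4, -4.4]
grip_width: 0.0585
finger_force: 66.9
```

Call:
{"name": "play_rows", "arguments": {
  "plan": [
    [[0,0,0.02],[0,0,0],0.2],
    [[0,0,0],[0,0,0],0.2],
    [[0,0,0],[0,0,0],0.2]
  ]
}}

```text
clock: 23.62
position: [0.49, 0.0086, 0.0354]
tool_rot: [-3.141, -0.0, 3.034]
force: [-3.6, -0.5, 9.9]
grip_width: 0.0583
finger_force: 68.6
```

Call:
{"name": "play_rows", "arguments": {
  "plan": [
    [[0,0,-0.01],[0,0,0],0.2],
    [[0,0,0],[0,0,0],-0.4],
    [[0,0,0],[0,0,0],-0.6],
    [[0,0,0],[0,0,0],-0.7],
    [[0,0,0],[0,0,0],-0.7],
    [[0,0,-0.4],[0,0,0],-0.7],
    [[0,0,-1],[0,0,0],-0.6],
    [[0,0,-1],[0,0,0],-0.6],
    [[0,0,-1],[0,0,0],-0.6],
    [[0,0,-1],[0,0,0],-0.6],
    [[0,0,-1],[0,0,0],-0.6],
    [[0,0,0],[0,0,0],-0.6]
  ]
}}

```text
clock: 25.12
position: [0.4909, 0.0087, 0.1723]
tool_rot: [-3.142, 0.003, 3.034]
force: [0.1, 0.1, -0.6]
grip_width: 0.0685
finger_force: 0.0
```

```bash
python3 -c "
from h import *
S=np.array([.5055,-.2846,.06]); sy=.325
RS=tgt([0,0,-1],[-np.sin(sy),np.cos(sy),0]); plan(S+[0,0,.1],RS)
measure(('scene','wrist'),('plate_a','red_plate'))
crop('wrist','w5',(200,80,440,320),2)
crop('scene','s5',(265,200,365,275),6)
a=cv2.imread('pics/w5.png');b=cv2.imread('pics/s5.png');h=np.zeros((480,1080,3),np.uint8);h[:,:480]=a;h[:450,480:]=b;cv2.imwrite('pics/m5.png',cv2.resize(h,(800,356)))"
```

```text
t 25.12 turn [-0.    0.02 -2.88] | shift before turn [ -1.84 -11.6    0.5 ] | after turn [  3.19 -11.3    0.49]
scene plate_a 0.65 ctr [0.4903 0.0071 0.0359] mean [0.4898 0.0079 0.0359] size [119.929  64.458] n [ 0.003 -0.002  1.   ] long [ 0.991 -0.137 -0.003]
scene plate_a 0.33 ctr [0.6951 0.0555 0.1495] mean [0.6956 0.0556 0.1495] size [47.627 47.473] n [0.008 0.016 1.   ] long [ 0.933  0.359 -0.013]
wrist plate_a 0.85 ctr [0.4898 0.0075 0.0361] mean [0.4858 0.008  0.0361] size [119.894  60.213] n [ 0.001 -0.     1.   ] long [ 0.994 -0.109 -0.001]
```

View pics/m5.png

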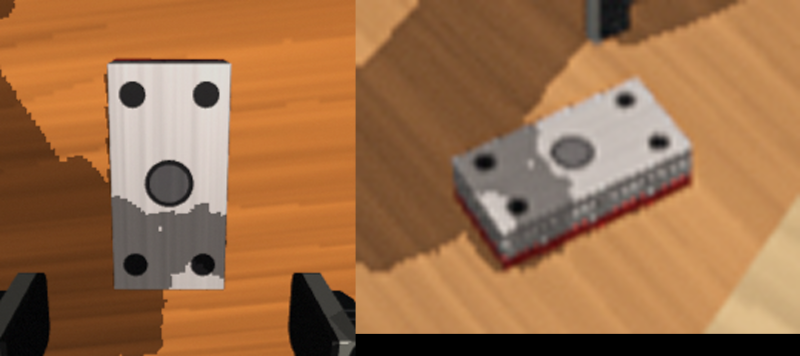

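The mosaic m5 shows three plates flush on every side: wrist view at left, centre hole (169,184), and scene view at right. Next is the straightedge.

Call:
{"name": "play_rows", "arguments": {
  "plan": [
    [[0,0,0],[0,0,-0.72],-0.6],
    [[0,0,0],[0,0,-0.72],-0.6],
    [[0,0,0],[0,0,-0.72],-0.4],
    [[0,0,0],[0,0,-0.72],-0.2],
    [[0.266,-0.942,0.04],[0,0,0],-0.1],
    [[0.266,-0.942,0.04],[0,0,0],-0.1],
    [[0.266,-0.942,0.04],[0,0,0],-0.1],
    [[0.266,-0.942,0.04],[0,0,0],-0.1],
    [[0.266,-0.942,0.04],[0,0,0],-0.1],
    [[0.266,-0.942,0.04],[0,0,0],-0.1],
    [[0.266,-0.942,0.04],[0,0,0],-0.1],
    [[0.266,-0.942,0.04],[0,0,0],-0.1],
    [[0.266,-0.942,0.04],[0,0,0],-0.1],
    [[0.266,-0.942,0.04],[0,0,0],-0.1],
    [[0.266,-0.942,0.04],[0,0,0],-0.1],
    [[0.266,-0.942,0.04],[0,0,0],-0.1],
    [[0,0,0],[0,0,0],-0.1],
    [[0,0,0],[0,0,0],-0.1]
  ]
}}

```text
clock: 27.78
position: [0.5044, -0.284, 0.1581]
tool_rot: [3.141, -0.001, -2.817]
force: [-0.0, 1.1, -0.6]
grip_width: 0.0472
finger_force: 0.0
```

```bash
python3 -c "
from h import *
S=np.array([.5055,-.2846,.06]); sy=.325
RS=tgt([0,0,-1],[-np.sin(sy),np.cos(sy),0]); plan(S+[0,0,0],RS)
measure(('wrist',),('straightedge',))
f=grab_frame('wrist');P=cloud(f);s,p,R=pose();save(f,'w6')
q=(P-p)@R
m=(f['depth']>0)&(abs(q[...,1])>.012)&(abs(q[...,1])<.04)&(q[...,2]<.03)&(abs(q[...,0])<.02)
print(s['grip_width'],np.round(np.sort(q[m][:,2])[-6:],4))"
```

```text
t 27.77 turn [ 0.   -0.01 -0.  ] | shift before turn [-0.04 -0.04  3.92] | after turn [-0.03 -0.04  3.92]
wrist straightedge 0.91 ctr [ 0.4856 -0.4913  0.0376] mean [ 0.4788 -0.4898  0.0398] size [113.618   8.938] n [-0.197 -0.979  0.06 ] long [ 0.933 -0.205 -0.295]
wrist straightedge 0.71 ctr [ 0.5046 -0.2857  0.06  ] mean [ 0.4955 -0.2888  0.06  ] size [179.871  25.03 ] n [ 0.001 -0.001  1.   ] long [ 0.948  0.319 -0.   ]
0.046964563017085764 [0.0115 0.0115 0.0115 0.0116 0.0118 0.0119]
```

Call:
{"name": "play_rows", "arguments": {
  "plan": [
    [[0.01,-0.07,0.8],[0,0,0],-0.1],
    [[0,0,0.9],[0,0,0],-0.1],
    [[0,0,0.9],[0,0,0],-0.1],
    [[0,0,0.7],[0,0,0],-0.1],
    [[0,0,0.4],[0,0,0],-0.1],
    [[0,0,0.32],[0,0,0],-0.1],
    [[0,0,0],[0,0,0],-0.1],
    [[0,0,0],[0,0,0],0.2],
    [[0,0,0],[0,0,0],0.6],
    [[0,0,0],[0,0,0],0.8],
    [[0,0,0],[0,0,0],0.8],
    [[0,0,0],[0,0,0],0.8]
  ],
  "newtons": 40
}}

```text
clock: 29.42
position: [0.505, -0.2865, 0.0585]
tool_rot: [-3.141, -0.0, -2.817]
force: [-1.9, 1.9, 6.2]
grip_width: 0.024
finger_force: 39.7
```

```bash
cat >> h.py <<'E'
PC=np.array([.4898,.0075,0]);PY=-.1093
pw=np.array([-np.sin(PY),np.cos(PY),0]);RF=tgt([0,0,-1],pw)
E
python3 -c "
from h import *
s,p,R=pose();print(s['force'],s['finger_force'],s['grip_width'],(np.array([.5046,-.2857,.06])-p)@R)
plan(PC-pw*.1+[0,0,.09],RF)"
```

```text
[-1.91969665  1.93113506  6.19264144] 39.677560329437256 0.02399125437747078 [ 0.0001256   0.00086022 -0.00145305]
t 29.43 turn [-0.01 -0.    2.89] | shift before turn [-1.49  7.71 -1.27] | after turn [ 1.89  7.62 -1.26]
```

Call:
{"name": "play_rows", "arguments": {
  "plan": [
    [[0,0,-0.2],[0,0,0],0.8],
    [[0,0,-0.5],[0,0,0],0.8],
    [[0,0,-0.6],[0,0,0],0.8],
    [[0,0,0],[0,0,0.72],0.8],
    [[0,0,0],[0,0,0.72],0.8],
    [[0,0,0],[0,0,0.72],0.8],
    [[0,0,0],[0,0,0.72],0.8],
    [[0.236,0.95,0],[0,0,0],0.8],
    [[0.236,0.95,0],[0,0,0],0.8],
    [[0.236,0.95,0],[0,0,0],0.8],
    [[0.236,0.95,0],[0,0,0],0.8],
    [[0.236,0.95,0],[0,0,0],0.8],
    [[0.236,0.95,0],[0,0,0],0.8],
    [[0.236,0.95,0],[0,0,0],0.8],
    [[0.236,0.95,0],[0,0,0],0.8],
    [[0,0,0],[0,0,0],0.8],
    [[0,0,0],[0,0,0],0.8]
  ]
}}

```text
clock: 31.55
position: [0.4786, -0.0929, 0.0909]
tool_rot: [-3.141, 0.0, 3.034]
force: [-0.7, -0.3, -2.4]
grip_width: 0.0241
finger_force: 39.8
```

```bash
python3 -c "
from h import *
s,p,R=pose();print(s['force'],s['finger_force'],p)
plan(PC-pw*.045+[0,0,.0585],RF)
measure(('wrist','scene'),('straightedge','plate_a'))
f=grab_frame('wrist');save(f,'w7')"
```

```text
[-0.70729995 -0.26828944 -2.42261927] 39.84342634677887 [ 0.47862309 -0.09291112  0.09093216]
t 31.55 turn [-0.01  0.    0.01] | shift before turn [-0.01  2.24  1.3 ] | after turn [-0.01  2.24  1.3 ]
wrist straightedge 0.7 ctr [ 0.456  -0.0916  0.0927] mean [ 0.4463 -0.0904  0.0927] size [134.658  25.092] n [-0.003 -0.024  1.   ] long [ 0.994 -0.107  0.   ]
wrist plate_a 0.86 ctr [0.4901 0.0074 0.036 ] mean [0.4819 0.0083 0.036 ] size [120.577  61.059] n [ 0.    -0.003  1.   ] long [ 0.994 -0.108 -0.001]
wrist plate_a 0.67 ctr [ 0.484 -0.022  0.02 ] mean [ 0.4823 -0.0218  0.0201] size [114.563   8.531] n [-0.108 -0.994  0.017] long [ 0.991 -0.109 -0.077]
scene straightedge 0.86 ctr [ 0.4804 -0.0928  0.0923] mean [ 0.4877 -0.0945  0.0923] size [180.436  29.13 ] n [-0.007 -0.021  1.   ] long [ 0.994 -0.108  0.004]
scene straightedge 0.67 ctr [ 0.4325 -0.4951  0.0777] mean [ 0.4185 -0.4895  0.0779] size [213.945  39.425] n [0.049 0.096 0.994] long [ 0.978 -0.208 -0.028]
scene straightedge 0.67 ctr [ 0.1614 -0.3292  0.0787] mean [ 0.1531 -0.3237  0.0788] size [174.629  41.403] n [0.029 0.028 0.999] long [ 0.956 -0.292 -0.02 ]
scene plate_a 0.62 ctr [0.4928 0.0357 0.0168] mean [0.4914 0.036  0.0175] size [118.182  11.911] n [-0.111 -0.958  0.265] long [ 0.993 -0.115  0.001]
scene plate_a 0.56 ctr [0.4902 0.0078 0.0357] mean [0.491  0.0079 0.0357] size [121.485  63.296] n [0.001 0.015 1.   ] long [ 0.995 -0.099  0.   ]
```

View pics/w7.png

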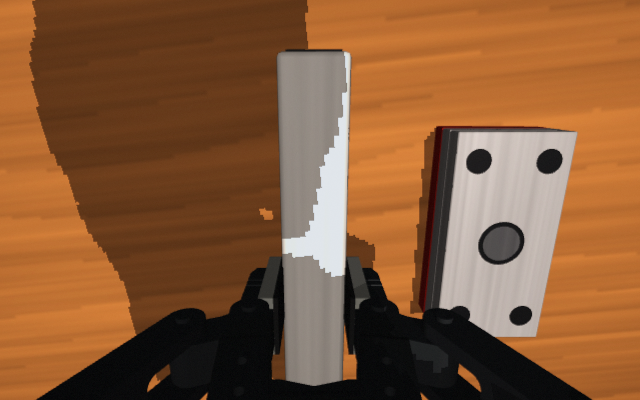

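Picture w7 shows the straightedge (columns 280-350) held parallel to the pile (left side at column 425).

Call:
{"name": "play_rows", "arguments": {
  "plan": [
    [[0,0.5,0.3],[0,0,0],0.8],
    [[0,0.7,0.4],[0,0,0],0.8],
    [[0,0.6,0.3],[0,0,0],0.8],
    [[0,0.3,0.1],[0,0,0],0.8],
    [[0,0.1,0.06],[0,0,0],0.8],
    [[0,0,0.06],[0,0,0],0.8],
    [[0,0,0.03],[0,0,0],0.8],
    [[0,0,0],[0,0,0],0.8],
    [[0,0,0],[0,0,0],0.8]
  ]
}}

```text
clock: 33.02
position: [0.4842, -0.038, 0.0591]
tool_rot: [-3.141, -0.0, 3.034]
force: [0.3, -0.2, -3.2]
grip_width: 0.0242
finger_force: 39.8
```

```bash
python3 -c "
from h import *
s,p,R=pose();print(s['force'],s['finger_force'],p)
plan(PC-pw*.0425+[0,0,.0585],RF)
measure(('wrist','scene'),('straightedge','plate_a'))"
```

```text
[ 0.30665565 -0.21995896 -3.15892009] 39.81774866580963 [ 0.48416106 -0.03799386  0.05909458]
t 33.02 turn [-0.01 -0.    0.01] | shift before turn [-0.03  0.13  0.02] | after turn [-0.03  0.13  0.02]
wrist straightedge 0.97 ctr [ 0.4612 -0.0367  0.0608] mean [ 0.4517 -0.0355  0.0609] size [133.998  25.18 ] n [-0.002 -0.025  1.   ] long [ 0.994 -0.108 -0.001]
wrist plate_a 0.64 ctr [0.4895 0.0076 0.0361] mean [0.4669 0.0111 0.0361] size [119.178  60.354] n [-0.    -0.001  1.   ] long [ 0.994 -0.107  0.   ]
wrist plate_a 0.57 ctr [ 0.4757 -0.0157  0.021 ] mean [ 0.4501 -0.0056  0.0223] size [131.487  50.607] n [0.051 0.005 0.999] long [ 0.85  -0.525 -0.041]
scene straightedge 0.97 ctr [ 0.1167 -0.3129  0.0805] mean [ 0.1162 -0.3104  0.0804] size [76.845 33.566] n [0.04  0.057 0.998] long [ 0.945 -0.326 -0.02 ]
scene straightedge 0.81 ctr [ 0.4354 -0.4921  0.0803] mean [ 0.4373 -0.4911  0.08  ] size [205.641  33.422] n [0.044 0.187 0.981] long [ 0.976 -0.219 -0.002]
scene straightedge 0.74 ctr [ 0.485  -0.0383  0.0606] mean [ 0.4981 -0.0395  0.0606] size [181.08   28.237] n [-0.002  0.015  1.   ] long [ 0.994 -0.105  0.004]
scene plate_a 0.64 ctr [0.4899 0.0052 0.0359] mean [0.4908 0.0085 0.0358] size [121.412  66.73 ] n [-0.009  0.019  1.   ] long [ 0.993 -0.114  0.011]
```

Call:
{"name": "play_rows", "arguments": {
  "plan": [
    [[0,0.05,0],[0.08,0,0],0.8],
    [[0,0.05,0],[0.08,0,0],0.8],
    [[0,0.03,0],[0,0,0],0.8],
    [[0,0,0],[0,0,0],0.8],
    [[0,0,0],[0,0,0],0.8]
  ]
}}

```text
clock: 33.95
position: [0.4845, -0.0346, 0.059]
tool_rot: [-3.117, -0.001, 3.034]
force: [-0.3, -0.1, -2.7]
grip_width: 0.0243
finger_force: 39.8
```

```bash
python3 -c "
from h import *
s,p,R=pose();print(s['force'],s['finger_force'],p)
plan(PC-pw*.0425+[0,0,.0585],RF)
measure(('wrist',),('straightedge','plate_a'))"
```

```text
[-0.29189257 -0.06292419 -2.66953274] 39.811686873435974 [ 0.48445894 -0.03458578  0.05895854]
t 33.95 turn [-0.16 -0.    0.01] | shift before turn [-0.03 -0.    0.02] | after turn [-0.03 -0.    0.02]
wrist straightedge 0.9 ctr [ 0.462  -0.0333  0.0607] mean [ 0.4521 -0.0321  0.0607] size [134.892  25.122] n [ 0.001 -0.001  1.   ] long [ 0.994 -0.107 -0.001]
wrist plate_a 0.88 ctr [0.4301 0.0124 0.0229] mean [0.4292 0.0046 0.0225] size [52.455  4.805] n [-0.992  0.107  0.069] long [ 0.107  0.994 -0.003]
wrist plate_a 0.85 ctr [0.4894 0.0081 0.0361] mean [0.4662 0.0117 0.0361] size [118.951  60.019] n [-0.     0.001  1.   ] long [ 0.994 -0.11   0.   ]
```

Call:
{"name": "play_rows", "arguments": {
  "plan": [
    [[0,0.02,0],[0,0,0],0.8],
    [[0,0.015,0],[0,0,0],0.8],
    [[0,0,0],[0,0,0],0.8],
    [[0,0,0],[0,0,0],0.8]
  ]
}}

```text
clock: 34.6
position: [0.4845, -0.034, 0.059]
tool_rot: [-3.117, -0.001, 3.034]
force: [-1.1, -3.0, -0.8]
grip_width: 0.024
finger_force: 39.8
```

Call:
{"name": "play_rows", "arguments": {
  "plan": [
    [[0,0.01,0],[0,0,0],0.8],
    [[0,0,0],[0,0,0],0.8],
    [[0,0,0],[0,0,0],0.8]
  ]
}}

```text
clock: 34.98
position: [0.4845, -0.0338, 0.0589]
tool_rot: [-3.116, -0.001, 3.034]
force: [-0.9, -5.1, 0.3]
grip_width: 0.0241
finger_force: 39.9
```

Call:
{"name": "play_rows", "arguments": {
  "plan": [
    [[0,-0.015,0.015],[0,0,0],0.8],
    [[0,0,0.015],[0,0,0],0.8],
    [[0,0,0],[0,0,0],0.8],
    [[0,0,0],[0,0,0],0.8]
  ]
}}

```text
clock: 35.48
position: [0.4846, -0.034, 0.0582]
tool_rot: [-3.117, -0.0, 3.034]
force: [-1.1, -4.7, 0.7]
grip_width: 0.024
finger_force: 40.1
```

```bash
python3 -c "
from h import *
measure(('wrist',),('straightedge','plate_a'))
f=grab_frame('wrist');save(f,'w8')
s,p,R=pose();print(s['force'],p)"
```

```text
wrist straightedge 0.58 ctr [ 0.4617 -0.0325  0.06  ] mean [ 0.4523 -0.0314  0.06  ] size [134.083  25.132] n [0.001 0.003 1.   ] long [ 0.994 -0.111 -0.   ]
wrist plate_a 0.95 ctr [0.4303 0.0151 0.0188] mean [0.4298 0.0103 0.0199] size [57.477  4.992] n [-0.994  0.109  0.02 ] long [ 0.103  0.974 -0.201]
wrist plate_a 0.7 ctr [0.4899 0.0083 0.0361] mean [0.4663 0.0119 0.0361] size [119.93   59.124] n [0.    0.001 1.   ] long [ 0.994 -0.11  -0.   ]
[-1.08482368 -4.76190383  0.67206739] [ 0.48461361 -0.03392954  0.05825543]
```

View pics/w8.png

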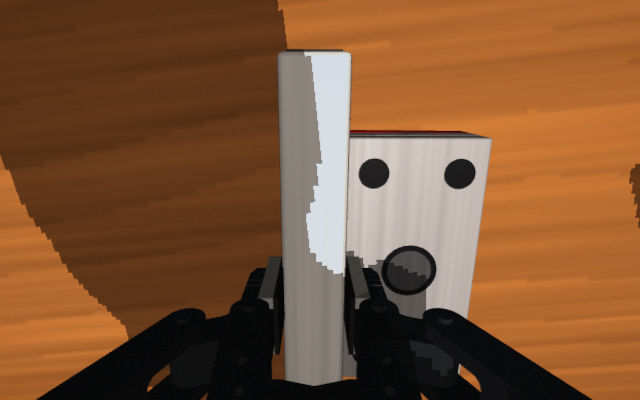

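Call:
{"name": "play_rows", "arguments": {
  "plan": [
    [[0,0,0.01],[0,0,0],0.8],
    [[0,0,0],[0,0,0],0.35],
    [[0,0,0],[0,0,0],0.2],
    [[0,0,0],[0,0,0],0.1],
    [[0,0,0],[0,0,0],0.1],
    [[0,0,-0.3],[0,0,0],0.1],
    [[0,0,-0.8],[0,0,0],0.1],
    [[0,0,-1],[0,0,0],0.1],
    [[0,0,-1],[0,0,0],0.1],
    [[0,0,-1],[0,0,0],0.1],
    [[0,0,-1],[0,0,0],0.1],
    [[0,0,0],[0,0,0],0.1],
    [[0,0,0],[0,0,0],0.1]
  ]
}}

```text
clock: 37.3
position: [0.4847, -0.0307, 0.1853]
tool_rot: [-3.117, -0.001, 3.034]
force: [-0.1, -0.1, -0.3]
grip_width: 0.0383
finger_force: 0.0
```

```bash
python3 -c "
from h import *
measure(('wrist','scene'),('straightedge','plate_a','red_plate'))
a=grab_frame('wrist')['pixels'];b=cv2.resize(grab_frame('scene')['pixels'][190:290,255:375],(480,400))
cv2.imwrite('pics/m9.png',cv2.resize(np.hstack([a,b])[...,::-1],(800,286)))"
```

```text
wrist straightedge 0.81 ctr [ 0.485  -0.0354  0.06  ] mean [ 0.4763 -0.0343  0.06  ] size [180.381  24.756] n [ 0.001 -0.004  1.   ] long [ 0.994 -0.112 -0.001]
wrist plate_a 0.61 ctr [0.49   0.0076 0.0361] mean [0.4849 0.0079 0.0361] size [120.204  60.179] n [0.001 0.    1.   ] long [ 0.994 -0.108 -0.001]
scene straightedge 0.94 ctr [ 0.1364 -0.3192  0.0807] mean [ 0.1352 -0.3212  0.0804] size [117.414  38.873] n [-0.029 -0.137  0.99 ] long [ 0.956 -0.294 -0.013]
scene straightedge 0.72 ctr [ 0.4843 -0.0345  0.0601] mean [ 0.4848 -0.0343  0.0601] size [179.075  27.198] n [-0.006  0.005  1.   ] long [ 0.994 -0.111  0.007]
scene straightedge 0.7 ctr [ 0.4199 -0.491   0.0801] mean [ 0.4279 -0.4927  0.0802] size [237.055  36.649] n [-0.032 -0.087  0.996] long [ 0.976 -0.216  0.012]
scene plate_a 0.9 ctr [0.49   0.007  0.0363] mean [0.491  0.0085 0.0363] size [121.278  64.745] n [0.002 0.003 1.   ] long [ 0.995 -0.1   -0.002]
scene plate_a 0.59 ctr [0.4944 0.0357 0.0174] mean [0.4969 0.0353 0.0171] size [116.382   9.311] n [-0.11  -0.931  0.348] long [ 0.994 -0.113  0.01 ]
```

View pics/m9.png

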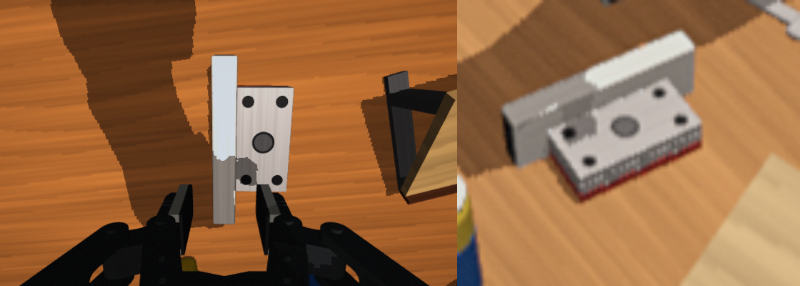

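Picture m9 shows the straightedge upright and flush against the pile: columns 213-237 against 237-293 in the left view. The pile is undisturbed.

```bash
python3 -c "
from workcell import bot
print(bot.job_done())"
```

```text
the job is handed in; nothing more can be done
None
```

The job is handed in at about 37 s: both steel plates lie squarely on the red plate, and the smallest straightedge stands upright beside the pile, centred on it, within about 1 mm of flush and released.

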